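# Find the full tin on the props cart

### The arm

A 6-joint arm with a two-finger parallel gripper is mounted at the origin on the work surface. World frame = base frame: x ahead of the robot, y to its left, z up, the work surface at z = 0. Lengths are in m, angles in degrees, forces in N, time in s.
With the tool pointing down it reaches from about 0.3 to 0.75 m from the base axis. Payload 8.5 kg.
Tool frame: the origin (TCP) lies at the very end of the fingers, on their centre line; the grasp point (between the pads) lies 19 mm behind it (env.grasp_offset is the distance from the TCP to the grasp point, in m); y points along the fingers, z is the direction in which the jaws open and shut, and the axes are right-handed (so a half turn about y gives the same grasp; the last joint's range is limited). The gripper opens to 85 mm and grips with 20 to 120 N. Pads are 22 mm wide; open, the fingers measure 114 mm over their backs; the gripper's body (76 mm by 85 mm) begins 54 mm behind the grasp point. The pads swing forward as they close: fully open they stand 13 mm farther back than shut.
Start: joints at [61.633, 21.807, 74.336, -0, 83.858, -12.336], TCP at [0.152, 0.529, 0.231] pointing down, gripper open.
Joint ranges: [-178.18, 178.18], [-50.72, 133.34], [12.68, 142.11], [-81.47, 261.47], [9.98, 163.14], [-165.26, 165.26]. Speed limits (degrees/s): [136.94, 136.94, 180, 180, 180, 180].

### API

Orientations are given as a 3x3 rotation matrix whose columns are the frame's x, y, z axes.
In Python, from rig import env gives the robot as it stands. The module is installed in compiled form; this text tells all that it offers.
- The arm moves only by the shell command python3 -m pendant 'ROWS' [FORCE]. ROWS is JSON, a list of rows, each a list of 3 entries, a list of its own where there are three numbers: the shift along the world's x, y, z as a fraction of full scale, then the turn about the world's z as a fraction of full scale, then the opening, from 0 (shut) to 1 (fully open). A call has 1 to 12 rows; each row shifts and turns the commanded pose from where the row before left it; what a row does not reach is not made up. Full scale, the value 1, is 30 mm for a shift and 5 degrees for a turn. A row lasts 1/12 s, in which the tool goes at most 41.7 mm and 7.16 degrees, less where a joint would pass 70% of its speed; a pose out of reach is approached as far as the arm can. A call with a number of a shift or a turn outside -1 to 1 is refused whole. A call with a gripper value outside its range is refused whole. The fingers move at their own pace and stop on an object; FORCE is the grip in N (left out, the last holds). Time passes only in rows, so rows that do not move let the fingers close. It gives the time, the measured TCP pose, the force and the opening at its end, in the units of the state.
- env.observe(): the state, without advancing time (a new reading comes with each control period).
- env.get_image(name): name is "side" or "top"; returns (picture, depth): 400x640x3 uint8, red, green, blue; 400x640 float32, m along the optical axis (not along the pixel's ray), 0 where there is no reading.
- env.camera_model(name): a dict with "camera_matrix" (3x3 intrinsics, pixels), "R" (3x3) and "t" (3): a world point X has camera coordinates R X + t. Camera axes: x right, y down, z forward; pixel columns grow to the right and rows downward; lengths in m; the calibration is good to about 2 mm. A picture is of the moment at which its call begins. camera_model takes no time and is no camera call.
- env.close_job(): hands the job in, once; it reports no verdict.
The state is a dict: "time_s": time; "q": joint angles; "qvel": joint speeds; "joint_efforts": joint torques, N m; "position": TCP position; "tool_rot": TCP orientation; "ft_force": force on the tool from outside, world axes, zero at the start; "wrist_torque": the same for the moment, N m; "grip_width": finger opening in m.
Only numpy, scipy, OpenCV 4.12 (cv2) and the standard library are available. Lean on these libraries where they do the work, as an engineer would, in place of code of your own. Each camera call takes 0.05 s, during which the arm holds its last target.

### The job

Push the wooden tray with its three tins square and flush into the corner of the aluminium rails so that it stands firm, then heft the three identical closed tins to find the heaviest, the one that is still full. Finish with the heaviest tin held up in the gripper, still and upright, its bottom about 15 cm above the cart top: do not put it down or let go, the program ends while holding it. The other two must end standing upright in the tray, set down and never dropped or tipped over, with the tray still flush in the corner and nothing else on the cart disturbed.

Things in the scene. Friction and masses are not known exactly. Their poses are not given: they have to be found in the camera images.
- rails: Fixed L of aluminium angle rail (walls 26 mm high) on the cart top. Origin: the inner corner at cart-top level. The far rail runs 300 mm along +y with its inner face at x = 0; the side rail runs 150 mm along -x with its inner face at y = 0. The tray belongs at x < 0, y > 0. A foot flange, 4 mm thick, sticks out 28 mm on the outer sides.
- tray: Loose open plywood tray, 120 (x) x 284 (y) x 34 mm high, walls and floor 6 mm, 1.1 kg with tins; slides at 8 to 17 N. Origin: middle of its underside. Two dividers make three compartments 87 x 108 mm, centred at y = +93, 0, -93 mm, a tin in each. Home, its +x long side meets the far rail and its -y end the side rail; it starts 20 to 80 mm short of them, up to 0.2 rad askew.
- tray_corner (a point): The bottom outer corner of the tray at its +x, -y side: it meets the origin of rails when the tray is home. Axes as the tray's.
- tin_1_mid (a point): Centre (half-way up) of one of three identical closed round steel tins with slip lids, 60 mm across (62 at the lid), 66 mm high, z along its axis; stands on the tray floor, centre 39 mm and top 72 mm above the cart top, 38 mm clear of the tray walls. Which one is full cannot be seen and changes: it weighs over 1.6 times either of the others, which need not be equal; all are 0.15 to 0.45 kg.
- tin_2_mid (a point): Centre (half-way up) of one of three identical closed round steel tins with slip lids, 60 mm across (62 at the lid), 66 mm high, z along its axis; stands on the tray floor, centre 39 mm and top 72 mm above the cart top, 38 mm clear of the tray walls. Which one is full cannot be seen and changes: it weighs over 1.6 times either of the others, which need not be equal; all are 0.15 to 0.45 kg.
- tin_3_mid (a point): Centre (half-way up) of one of three identical closed round steel tins with slip lids, 60 mm across (62 at the lid), 66 mm high, z along its axis; stands on the tray floor, centre 39 mm and top 72 mm above the cart top, 38 mm clear of the tray walls. Which one is full cannot be seen and changes: it weighs over 1.6 times either of the others, which need not be equal; all are 0.15 to 0.45 kg.
- tape: Bystander: roll of grey tape, 110 mm across, 48 mm high, lying flat; origin under its centre.
- glue: Bystander: white bottle, 44 mm across, 90 mm high, upright, beyond the far rail; origin under its centre.
- driver: Bystander: screwdriver lying on the cart top; origin on its underside.
- mug: Bystander: white mug, 80 mm across, 95 mm high; origin under its centre.
- clamp: Bystander: black spring clamp lying flat, 125 by 60 mm, 22 mm high, beside the side rail; origin under its middle.
- carton: Bystander: small carton 85 by 60 mm, 50 mm high, beyond the far rail; origin under its centre.

How it is judged:
By the outcome, as a careful person would: the job done as asked, in the order asked, and still so for the second after the job is handed in, while the arm keeps its last pose, push and grip.
It also fails if it takes over 72 s, if anything falls off the work surface, if the arm or the gripper's body presses on something with over 40 N, if the wrist force passes 120 N, or if a joint passes its speed limit or range.

## Working session

There is one attempt and no reset: what is moved stays moved. The work goes in short steps, Python scripts to look and compute and a shell command to move; the robot and the scene stay as the last step left them, time stands still between calls to the robot, and variables do not carry over. Pictures are saved under pics/ and viewed, and the job is handed in when it is done.

```bash
mkdir -p pics; ls
python3 - <<'E'
from rig import env
import cv2,numpy as np
s=env.observe()
for k in s: print(k,np.round(s[k],3).tolist())
print(env.grasp_offset)
for n in("top","side"):
    im,d=env.get_image(n); cv2.imwrite(f"pics/{n}0.png",im[:,:,::-1]); np.save(f"{n}0.npy",d)
    m=env.camera_model(n); print(n,{k:np.round(m[k],3).tolist() for k in m})
E
```

```text
pics
time_s 0.0
q [61.634, 21.842, 74.387, -0.002, 83.858, -12.336]
qvel [0.098, 0.153, -0.046, -0.074, -0.031, 0.072]
joint_efforts [0.0, -44.847, -23.127, -0.0, 0.005, -0.0]
position [0.152, 0.528, 0.231]
tool_rot [[0.961, -0.001, 0.276], [-0.276, -0.001, 0.961], [-0.0, -1.0, -0.001]]
ft_force [0.308, 0.292, 1.101]
wrist_torque [-0.009, 0.025, 0.009]
grip_width 0.085
0.0187
top {'camera_matrix': [[368.817, 0.0, 320.331], [0.0, 368.817, 198.689], [0.0, 0.0, 1.0]], 'R': [[0.005, -1.0, -0.002], [-0.979, -0.005, -0.202], [0.202, 0.003, -0.979]], 't': [0.001, 0.532, 0.917]}
side {'camera_matrix': [[374.663, 0.0, 320.951], [0.0, 374.663, 198.626], [0.0, 0.0, 1.0]], 'R': [[0.956, -0.292, -0.01], [-0.177, -0.551, -0.815], [0.232, 0.782, -0.579]], 't': [-0.494, 0.141, 1.17]}
```

View pics/top0.png

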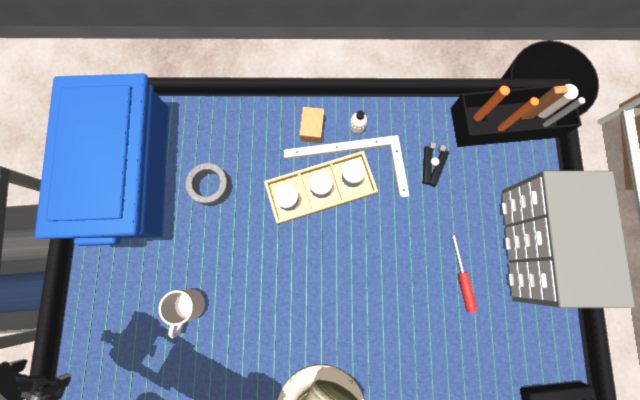

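View pics/side0.png

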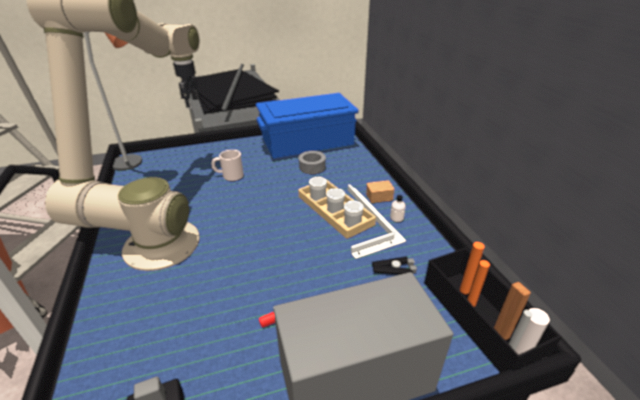

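```bash
cat > h.py <<'E'
from rig import env
import cv2,numpy as np
def ray(n,u,v,z):
    m=env.camera_model(n);K=np.array(m["camera_matrix"]);R=np.array(m["R"]);t=np.array(m["t"])
    c=-R.T@t; d=R.T@np.linalg.solve(K,[u,v,1.]); s=(z-c[2])/d[2]; return c+s*d
def proj(n,X):
    m=env.camera_model(n);K=np.array(m["camera_matrix"]);p=K@(np.array(m["R"])@X+np.array(m["t"])); return p[:2]/p[2]
def snap(n,tag):
    im,d=env.get_image(n); cv2.imwrite(f"pics/{n}{tag}.png",im[:,:,::-1]); np.save(f"{n}{tag}.npy",d); return im,d
def crop(n,tag,x0,y0,x1,y1,f):
    im=cv2.imread(f"pics/{n}{tag}.png")[y0:y1,x0:x1]
    cv2.imwrite(f"pics/{n}{tag}c.png",cv2.resize(im,None,fx=f,fy=f,interpolation=cv2.INTER_CUBIC))
E
python3 -c "
from h import *
crop('top','0',255,95,455,235,4)"
```

```text
(no output)
```

View pics/top0c.png

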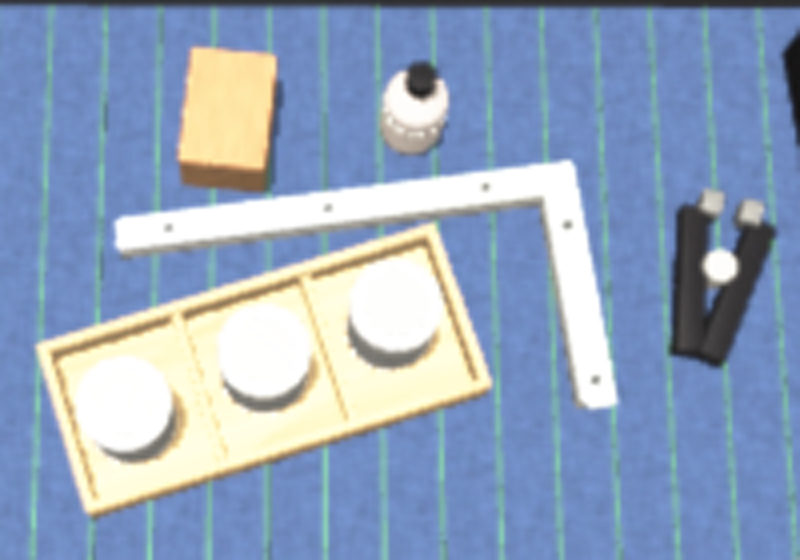

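```bash
cat > meas.py <<'E'
from h import *
import sys
def meas(tag,box=(255,95,455,235)):
    im=cv2.imread(f"pics/top{tag}.png"); hsv=cv2.cvtColor(im,cv2.COLOR_BGR2HSV)
    H,S,V=cv2.split(hsv)
    x0,y0,x1,y1=box
    roi=np.zeros(H.shape,np.uint8); roi[y0:y1,x0:x1]=255
    white=((S<40)&(V>190)).astype(np.uint8)*255&roi
    n,lab,st,ce=cv2.connectedComponentsWithStats(white)
    out={}
    for i in range(1,n):
        if st[i][4]>60: print('white',st[i].tolist(),ce[i].round(1).tolist())
    wood=((H>8)&(H<30)&(S>40)&(V>120)).astype(np.uint8)*255&roi
    n2,l2,s2,c2=cv2.connectedComponentsWithStats(wood)
    for i in range(1,n2):
        if s2[i][4]>60: print('wood',s2[i].tolist(),c2[i].round(1).tolist())
    return im,white,lab,st,wood,l2,s2
if __name__=="__main__": meas(sys.argv[1])
E
python3 meas.py 0
```

```text
white [350, 113, 17, 17, 179] [357.6, 121.9]
white [284, 135, 125, 62, 1475] [361.0, 154.2]
white [317, 155, 32, 11, 68] [332.4, 160.1]
white [332, 158, 38, 38, 768] [350.9, 174.7]
white [304, 168, 37, 43, 778] [320.0, 187.7]
white [272, 182, 38, 39, 825] [288.7, 199.9]
wood [300, 107, 24, 35, 742] [311.5, 124.1]
wood [265, 151, 113, 73, 1819] [320.5, 186.1]
```

```bash
cat > edges.py <<'E'
from h import *
def cross(prof,lo,hi,thr=170,rev=False):
    # subpixel crossing scanning from lo to hi
    pass
def edge(im,p,q,nsamp=40,half=5,thr=165):
    """p,q approx endpoints (u,v); find R-channel half crossing along normal; return robust line fit -> (point,dir)"""
    R=im[:,:,0].astype(np.float32); p=np.array(p,float);q=np.array(q,float)
    d=(q-p)/np.linalg.norm(q-p);n=np.array([-d[1],d[0]]); pts=[]
    ts=np.arange(-half,half+.01,.25)
    for s in np.linspace(.06,.94,nsamp):
        c=p+s*(q-p); xy=c+ts[:,None]*n
        pr=cv2.remap(R,xy[:,0].astype(np.float32).reshape(1,-1),xy[:,1].astype(np.float32).reshape(1,-1),cv2.INTER_LINEAR)[0]
        k=np.where((pr[:-1]-thr)*(pr[1:]-thr)<0)[0]
        if len(k):
            k=k[np.argmin(abs(ts[k]))]; f=(thr-pr[k])/(pr[k+1]-pr[k]); pts.append(c+(ts[k]+f*.25)*n)
    pts=np.array(pts,np.float32)
    l=cv2.fitLine(pts,cv2.DIST_HUBER,0,.01,.01).ravel()
    r=abs((pts-l[2:])@np.array([-l[1],l[0]])); pts=pts[r<1.0]
    l=cv2.fitLine(pts,cv2.DIST_L2,0,.01,.01).ravel()
    return l[2:],l[:2],len(pts),r.mean()
def inter(a,b):
    A=np.array([a[1],-b[1]]).T; s=np.linalg.solve(A,b[0]-a[0]); return a[0]+s[0]*a[1]
E
python3 - <<'E'
from edges import *
im=cv2.imread('pics/top0.png')[:,:,::-1]
c=lambda u,v:(255+u/4-.375,95+v/4-.375)
far=edge(im,c(122,255),c(540,207)); side=edge(im,c(546,215),c(580,405))
print(far[2:],side[2:])
k=inter(far,side); K=ray('top',*k,0)
f1=ray('top',*(far[0]),0); s1=ray('top',*side[0],0)
print('corner',k,K, 'far dir',np.degrees(np.arctan2(*(f1-K)[[0,1]]*np.array([-1,1]))) , 'side dir', np.degrees(np.arctan2(-(s1-K)[1],-(s1-K)[0])))
A=c(37,345);B=c(434,224);C=c(490,384);D=c(92,515)
# top outer edges: z 0.034 for far & left/right? bottom edge visible near side
E=[edge(im,*x) for x in((A,B),(B,C),(C,D),(D,A))]
for e in E: print(e[2:])
P=[inter(E[i-1],E[i]) for i in range(4)]
W=[ray('top',*p,.034) for p in P]
for p,w in zip(P,W): print(p,w.round(4))
for i in range(4): 
  d=W[(i+1)%4]-W[i]; print(np.linalg.norm(d),np.degrees(np.arctan2(d[1],d[0])))
E
```

```text
(37, np.float32(0.26358056)) (40, np.float32(0.049914103))
corner [389.6949  144.56006] [ 0.70296263 -0.19403778  0.        ] far dir 7.878274788760773 side dir 7.948916814315647
(40, np.float32(0.078647494))
(40, np.float32(0.07948388))
(40, np.float32(0.04465886))
(40, np.float32(0.05682581))
[262.77472 180.31195] [0.5868 0.1607 0.034 ]
[363.35208 149.51614] [ 0.6758 -0.1142  0.034 ]
[378.50677 191.71997] [ 0.5564 -0.1528  0.034 ]
[275.7706  223.95831] [0.4676 0.1219 0.034 ]
0.288930339855312 -72.04959990840447
0.12549054699991255 -162.05534040984386
0.2887335938447328 107.92773176941658
0.12537644802590894 18.03457567706607
```

```bash
python3 - <<'E'
from h import *
for n,u,v,z in(('tape',207,183,.048),('mug',180,308,.09),('carton',312,118,.05),('glue',360,115,.09),('clamp',434,165,.02),('driver',463,275,.01),('tin',350.9,172,.072),('tin',320,185,.072),('tin',288.7,197.5,.072)): print(n,ray('top',u,v,z).round(3))
E
python3 -m pendant '[[[0.53,-0.93,0],0.34,1],[[0.53,-0.93,0],0.34,1],[[0.53,-0.93,0],0.34,1],[[0.53,-0.93,0],0.34,1],[[0.53,-0.93,0],0.34,1],[[0.53,-0.93,0],0.34,1],[[0.53,-0.93,0],0.34,1],[[0.53,-0.93,0],0.34,1],[[0.53,-0.93,0],0.34,1],[[0.53,-0.93,0],0.34,1]]'
python3 -m pendant '[[[0.53,-0.93,0],0.34,1],[[0.53,-0.93,0],0.34,1],[[0.53,-0.93,0],0.34,1],[[0.53,-0.93,0],0.34,1],[[0.53,-0.93,0],0.34,1],[[0.53,-0.93,0],0.34,1],[[0.53,-0.93,0],0.34,1],[[0.53,-0.93,0],0.34,1],[[0.53,-0.93,0],0.34,1],[[0.53,-0.93,0],0.34,1]]'
```

```text
tape [0.575 0.307 0.048]
mug [0.257 0.338 0.09 ]
carton [0.761 0.028 0.05 ]
glue [ 0.753 -0.1    0.09 ]
clamp [ 0.636 -0.311  0.02 ]
driver [ 0.337 -0.374  0.01 ]
tin [ 0.601 -0.076  0.072]
tin [0.565 0.005 0.072]
tin [0.531 0.086 0.072]
time_s: 0.93
position: [0.3111, 0.2481, 0.2312]
tool_rot: [[1.0, -0.0, -0.019], [0.019, -0.0, 1.0], [-0.0, -1.0, -0.0]]
ft_force: [0.8, 0.4, 0.0]
grip_width: 0.0852
time_s: 1.77
position: [0.4703, -0.031, 0.2311]
tool_rot: [[0.951, -0.001, -0.31], [0.31, 0.0, 0.951], [-0.0, -1.0, 0.0]]
ft_force: [1.6, 0.8, -0.1]
grip_width: 0.0851
```

```bash
python3 -m pendant '[[[0,0,-0.9],0,1],[[0,0,-0.9],0,1],[[0,0,-0.9],0,1],[[0,0,-0.9],0,1],[[0,0,-0.9],0,1],[[0,0,-0.9],0,1],[[0,0,-0.9],0,1],[[0,0,-0.3],0,1],[[0,0,-0.3],0,1],[[0,0,-0.3],0,1],[[0,0,-0.15],0,1],[[0,0,0],0,1]]'
python3 - <<'E'
from h import *
snap('top','1');snap('side','1');crop('top','1',255,95,455,235,4);crop('side','1',270,130,430,260,5)
E
```

```text
time_s: 2.77
position: [0.47, -0.0294, 0.0107]
tool_rot: [[0.951, -0.0, -0.308], [0.308, 0.0, 0.951], [-0.0, -1.0, 0.0]]
ft_force: [-0.2, 0.1, 0.0]
grip_width: 0.0856
```

View pics/side1c.png

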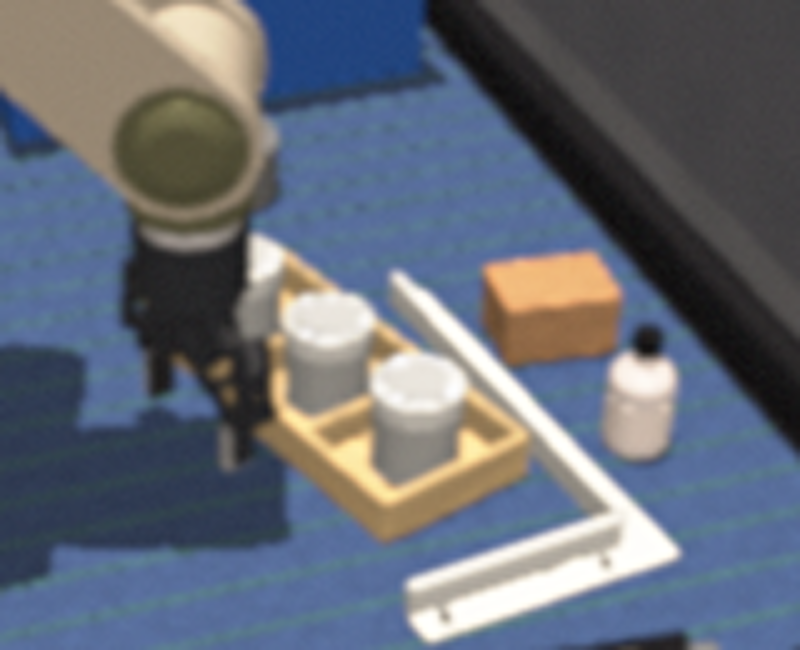

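View pics/top1c.png

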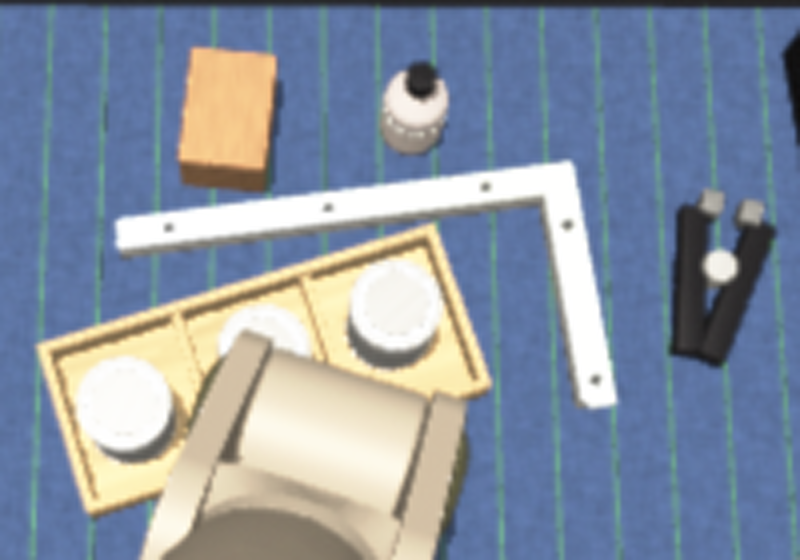

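```bash
python3 -m pendant '[[[0.2,0.03,0],0,1],[[0.2,0.03,0],0,1],[[0.2,0.03,0],0,1],[[0.2,0.03,0],0,1],[[0.2,0.03,0],0,1],[[0.13,0.02,0],-0.25,1],[[0.13,0.02,0],-0.25,1],[[0.13,0.02,0],-0.25,1],[[0.13,0.02,0],-0.25,1]]'
python3 -m pendant '[[[0.13,0.02,0],-0.25,1],[[0.13,0.02,0],-0.25,1],[[0.13,0.02,0],-0.25,1],[[0.13,0.02,0],-0.25,1]]'
python3 - <<'E'
from h import *
snap('top','2');snap('side','2');crop('top','2',255,95,455,235,4);crop('side','2',270,130,430,260,5)
E
```

```text
time_s: 3.62
position: [0.5132, -0.0217, 0.0105]
tool_rot: [[0.974, -0.007, -0.225], [0.225, 0.001, 0.974], [-0.006, -1.0, 0.003]]
ft_force: [-9.9, 0.0, 6.3]
grip_width: 0.0853
time_s: 3.95
position: [0.5279, -0.0187, 0.0102]
tool_rot: [[0.99, -0.009, -0.14], [0.14, 0.002, 0.99], [-0.009, -1.0, 0.003]]
ft_force: [-12.6, 3.8, 6.5]
grip_width: 0.0857
```

View pics/top2c.png

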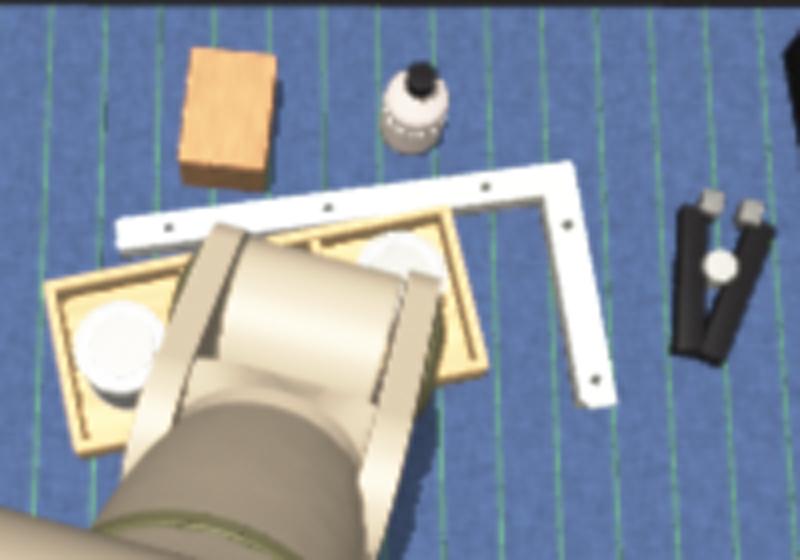

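```bash
python3 -m pendant '[[[0.1,0.014,0],0,1],[[0.1,0.014,0],0,1],[[0.1,0.014,0],0,1],[[0.1,0.014,0],0,1],[[0.1,0.014,0],0,1]]'
python3 -m pendant '[[[0.07,0.01,0],0,1],[[0.07,0.01,0],0,1]]'
```

```text
time_s: 4.47
position: [0.5401, -0.0165, 0.01]
tool_rot: [[0.99, -0.016, -0.139], [0.14, 0.003, 0.99], [-0.016, -1.0, 0.005]]
ft_force: [-36.1, -0.6, 22.0]
grip_width: 0.0853
time_s: 4.63
position: [0.5402, -0.0163, 0.0099]
tool_rot: [[0.99, -0.026, -0.139], [0.139, 0.002, 0.99], [-0.025, -1.0, 0.006]]
ft_force: [-51.4, -8.3, 33.4]
grip_width: 0.0856
```

```bash
python3 -m pendant '[[[-0.2,-0.028,0],0,1],[[-0.4,-0.056,0],0,1],[[-0.6,-0.08,0],0,1],[[-0.7,-0.1,0],0,1],[[-0.7,-0.1,0.3],0,1],[[0,0,1],0,1],[[0,0,1],-1,1],[[0,0,1],-1,1],[[0,0,1],-1,1],[[0,0.5,0],-1,1],[[0,0.9,0],-1,1],[[0,0.9,0],-1,1]]'
python3 - <<'E'
from h import *
snap('top','3');snap('side','3');crop('top','3',255,95,455,235,4);crop('side','3',270,130,430,260,5)
E
```

```text
time_s: 5.63
position: [0.4728, 0.0412, 0.1405]
tool_rot: [[0.925, 0.001, 0.381], [-0.381, -0.0, 0.925], [0.001, -1.0, 0.0]]
ft_force: [-0.2, -0.5, -0.3]
grip_width: 0.0855
```

View pics/top3c.png

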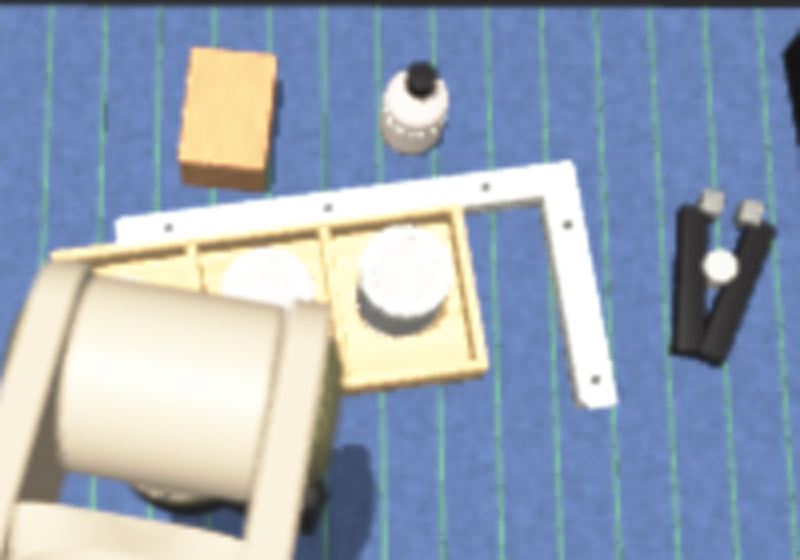

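View pics/side3c.png

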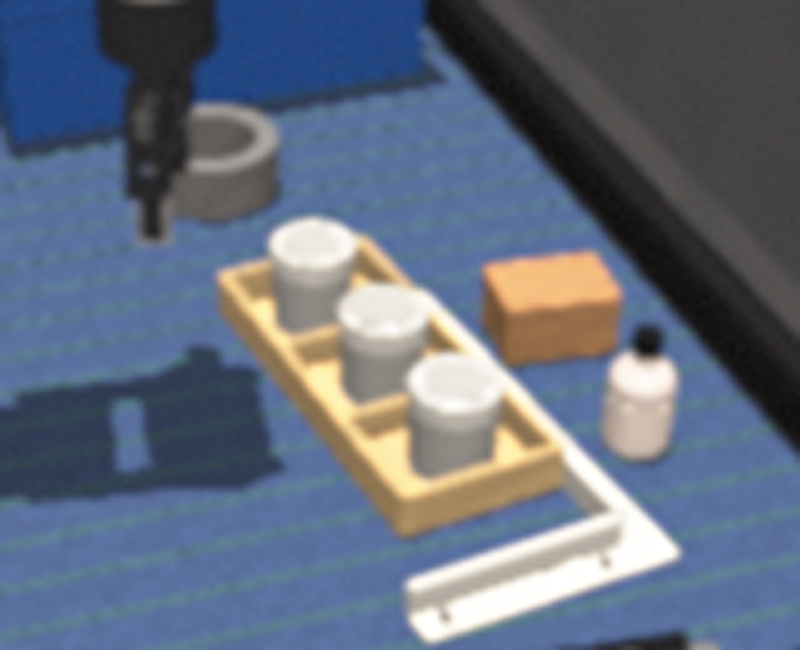

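Run:
```python
from edges import *
im=cv2.imread('pics/top3.png')[:,:,::-1]
c=lambda u,v:(255+u/4-.375,95+v/4-.375)
K=np.array([.703,-.194,0]);a=np.radians(7.9);R=np.array([[np.cos(a),-np.sin(a),0],[np.sin(a),np.cos(a),0],[0,0,1]])
e1=edge(im,c(466,214),c(487,370)); e2=edge(im,c(345,389),c(484,372))
for z in(.034,):
  for p in (e1[0],inter(e1,e2)): print((R.T@(ray('top',*p,z)-K)).round(4))
  q=[ray('top',*(e[0]+s*e[1]),z) for e in(e1,e2) for s in(-20,20)]
  for i in(0,2): d=q[i+1]-q[i]; print(np.degrees(np.arctan2(d[1],d[0])))
ye=(R.T@(ray('top',*e1[0],.034)-K))[1]
print('end mid',R@np.array([-.06,ye+.002+.284,0])+K, 'final', R@np.array([-.06,.284,0])+K)
```

```text
[-0.0711  0.0621  0.034 ]
[-0.1274  0.0621  0.034 ]
-172.0811606384394
-82.05559457656818
end mid [0.59572558 0.1425454  0.        ] final [0.60453518 0.07905801 0.        ]
```

```bash
python3 -m pendant '[[[0.31,0.4,0],-1,0.8],[[0.31,0.4,0],-1,0.8],[[0.31,0.4,0],-1,0.8],[[0.31,0.4,0],-1,0.8],[[0.31,0.4,0],-1,0.8],[[0.31,0.4,0],-1,0.8],[[0.31,0.4,0],-1,0.8],[[0.31,0.4,0],-1,0.8],[[0.31,0.4,0],-1,0.8],[[0.31,0.4,0],-1,0.8],[[0.31,0.4,0],-1,0.8],[[0.31,0.4,0],-1,0.8]]'
python3 -m pendant '[[[0,0,0],0,0.8],[[0,0,0],0,0.8]]'
```

```text
time_s: 6.73
position: [0.5847, 0.1848, 0.1397]
tool_rot: [[0.135, -0.0, 0.991], [-0.991, -0.0, 0.135], [0.0, -1.0, -0.0]]
ft_force: [0.4, -0.6, -0.8]
grip_width: 0.0683
time_s: 6.9
position: [0.584, 0.1845, 0.1394]
tool_rot: [[0.142, -0.001, 0.99], [-0.99, -0.0, 0.142], [0.0, -1.0, -0.001]]
ft_force: [0.3, -0.4, 0.1]
grip_width: 0.0686
```

```bash
python3 -m pendant '[[[0,0,-0.9],0,0.8],[[0,0,-0.9],0,0.8],[[0,0,-0.9],0,0.8],[[0,0,-0.9],0,0.8],[[0,0,-0.3],0,0.8],[[0,0,-0.3],0,0.8],[[0,0,-0.1],0,0.8],[[0.028,-0.2,0],0,0.8],[[0.028,-0.2,0],0,0.8],[[0.028,-0.2,0],0,0.8],[[0.028,-0.2,0],0,0.8]]'
python3 -m pendant '[[[0.024,-0.17,0],0,0.8],[[0.024,-0.17,0],0,0.8],[[0.024,-0.17,0],0,0.8],[[0.024,-0.17,0],0,0.8],[[0.024,-0.17,0],0,0.8],[[0.024,-0.17,0],0,0.8]]'
python3 -m pendant '[[[0.024,-0.17,0],0,0.8],[[0.024,-0.17,0],0,0.8],[[0.024,-0.17,0],0,0.8],[[0.024,-0.17,0],0,0.8]]'
```

```text
time_s: 7.82
position: [0.5878, 0.1598, 0.0119]
tool_rot: [[0.139, 0.002, 0.99], [-0.99, 0.0, 0.139], [0.0, -1.0, 0.002]]
ft_force: [0.2, 0.1, 0.2]
grip_width: 0.0687
time_s: 8.32
position: [0.5913, 0.1312, 0.0113]
tool_rot: [[0.138, -0.0, 0.99], [-0.99, 0.003, 0.138], [-0.003, -1.0, 0.0]]
ft_force: [-2.1, 9.2, 2.8]
grip_width: 0.0688
time_s: 8.65
position: [0.5941, 0.1108, 0.0113]
tool_rot: [[0.138, -0.0, 0.99], [-0.99, 0.003, 0.138], [-0.003, -1.0, -0.0]]
ft_force: [-1.8, 8.9, 4.6]
grip_width: 0.0682
```

```bash
python3 -m pendant '[[[0.024,-0.17,0],0,0.8],[[0.024,-0.17,0],0,0.8],[[0.024,-0.17,0],0,0.8]]'
python3 -m pendant '[[[0.014,-0.1,0],0,0.8],[[0.014,-0.1,0],0,0.8]]'
```

```text
time_s: 8.9
position: [0.5962, 0.0956, 0.0113]
tool_rot: [[0.138, -0.001, 0.99], [-0.99, 0.003, 0.138], [-0.003, -1.0, -0.0]]
ft_force: [-2.2, 9.3, 3.7]
grip_width: 0.0687
time_s: 9.07
position: [0.5969, 0.0904, 0.0113]
tool_rot: [[0.138, -0.001, 0.99], [-0.99, 0.005, 0.138], [-0.005, -1.0, -0.0]]
ft_force: [-3.9, 30.1, 5.2]
grip_width: 0.0678
```

Run:
```python
from h import *
snap('top','4');snap('side','4');crop('top','4',255,95,455,235,4);crop('side','4',270,130,430,260,5)
```

```text
(no output)
```

View pics/top4c.png

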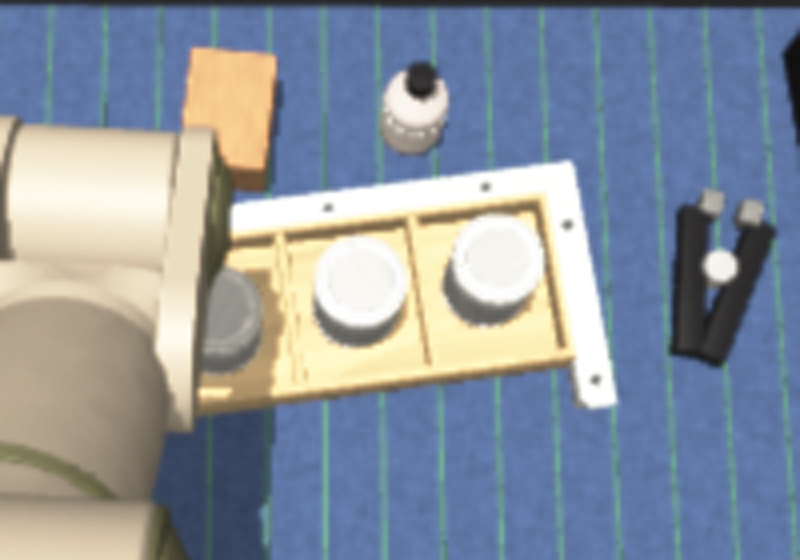

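```bash
python3 -m pendant '[[[0.007,-0.05,0],0,0.8],[[0,0,0],0,0.8]]'
python3 -m pendant '[[[-0.014,0.1,0],0,0.8],[[-0.028,0.2,0],0,0.8],[[-0.1,0.7,0],0,0.8],[[-0.1,0.7,0.2],0,0.8],[[0,0,0.9],0,1],[[0,0,1],0,1],[[-0.4,0.1,1],0,1],[[-0.6,0.1,1],0,1],[[-1,0.1,1],0,1],[[-1,0.1,1],0,1],[[-1,0,0.5],0,1],[[-1,0,0],0,1]]'
python3 - <<'E'
from h import *
snap('top','5');snap('side','5');crop('top','5',255,95,455,235,4);crop('side','5',270,130,430,260,5)
E
```

```text
time_s: 9.33
position: [0.5969, 0.0905, 0.0113]
tool_rot: [[0.138, -0.001, 0.99], [-0.99, 0.007, 0.138], [-0.007, -1.0, 0.0]]
ft_force: [-1.8, 21.0, 4.5]
grip_width: 0.0684
time_s: 10.33
position: [0.4415, 0.1498, 0.2109]
tool_rot: [[0.139, 0.007, 0.99], [-0.99, 0.0, 0.139], [0.001, -1.0, 0.007]]
ft_force: [0.6, -0.3, -0.1]
grip_width: 0.085
```

View pics/top5c.png

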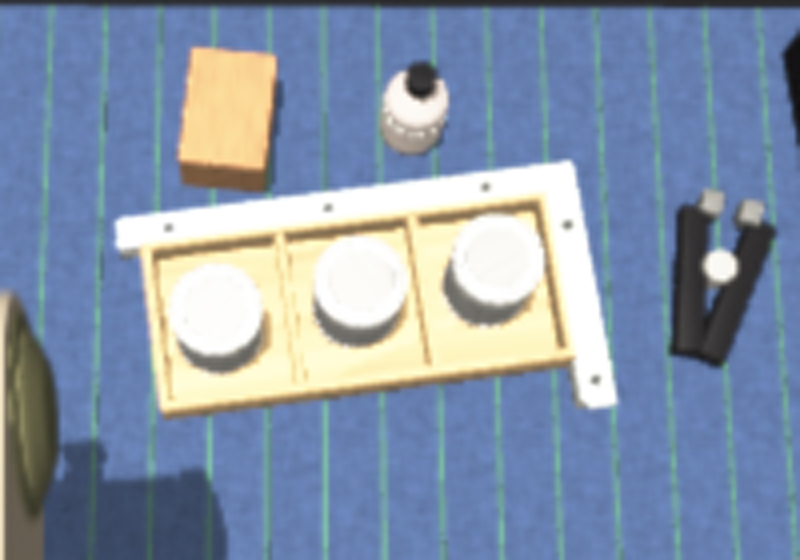

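View pics/side5c.png

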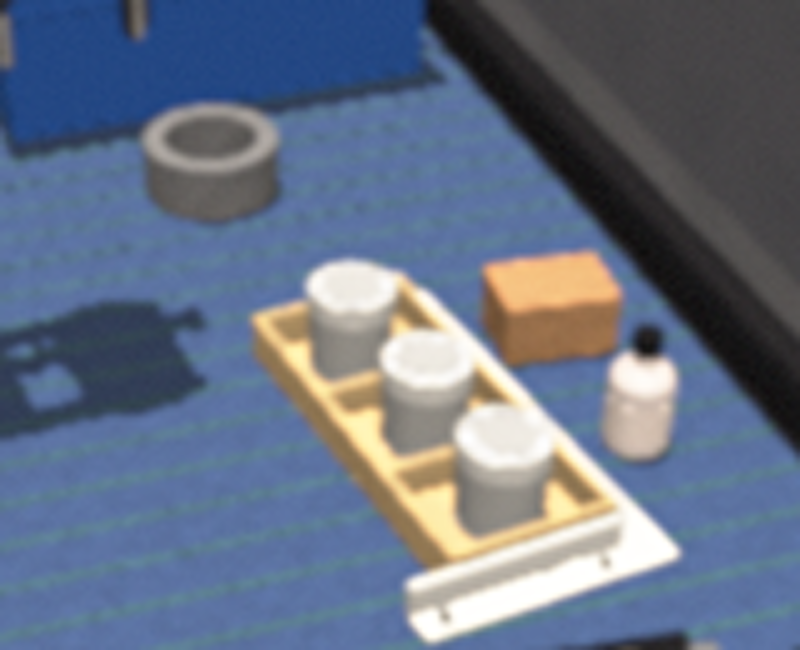

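```bash
cat > tins.py <<'E'
from edges import *
def pts(n,d):
    m=env.camera_model(n);K=np.array(m["camera_matrix"]);R=np.array(m["R"]);t=np.array(m["t"])
    v,u=np.mgrid[:400,:640]; P=np.stack([(u-K[0,2])/K[0,0]*d,(v-K[1,2])/K[1,1]*d,d],-1)
    return (P-t)@R
def tins(tag):
    d=np.load(f'top{tag}.npy'); P=pts('top',d)
    m=((P[...,2]>.062)&(P[...,2]<.085)&(d>0)&(P[...,0]>.45)&(P[...,0]<.70)&(P[...,1]>-.2)&(P[...,1]<.13)).astype(np.uint8)
    n,l,s,c=cv2.connectedComponentsWithStats(m)
    for i in range(1,n):
        if s[i][4]>80:
            q=P[l==i]; ell=cv2.minEnclosingCircle(np.argwhere(l==i)[:,::-1].astype(np.float32))
            print(s[i].tolist(),q.mean(0).round(4),np.ptp(q,axis=0).round(3),ray('top',*c[i],.072).round(4))
if __name__=="__main__":
    import sys; tins(sys.argv[1])
E
python3 tins.py 5
python3 - <<'E'
from edges import *
im=cv2.imread('pics/top5.png')[:,:,::-1]
c=lambda u,v:(255+u/4-.375,95+v/4-.375)
e=edge(im,c(162,414),c(572,362)); q=[ray('top',*(e[0]+s*e[1]),.034) for s in(-40,40)]; d=q[1]-q[0]; print(e[2:],np.degrees(np.arctan2(d[1],d[0])))
l=edge(im,c(140,255),c(160,410)); q=[ray('top',*(l[0]+s*l[1]),.034) for s in(-15,15)]; d=q[1]-q[0]; print(l[2:],np.degrees(np.arctan2(d[1],d[0])))
r=edge(im,c(122,255),c(134,252)); 
K=np.array([.703,-.194,0]);a=np.radians(7.9);R=np.array([[np.cos(a),-np.sin(a),0],[np.sin(a),np.cos(a),0],[0,0,1]])
print((R.T@(ray('top',*inter(e,l),.034)-K)).round(4))
for y in(.235,.142,.049): print((R@[-.06,y,0]+K).round(4))
E
```

```text
[368, 148, 23, 24, 417] [ 0.6347 -0.1503  0.0733] [0.062 0.059 0.016] [ 0.635  -0.1505  0.072 ]
[334, 154, 23, 23, 425] [ 0.6192 -0.0601  0.0735] [0.06  0.058 0.012] [ 0.6196 -0.0602  0.072 ]
[297, 161, 24, 23, 428] [0.5997 0.0347 0.0734] [0.06  0.06  0.016] [0.6001 0.0347 0.072 ]
(40, np.float32(0.04111802)) -82.12653153135362
(40, np.float32(0.047842853)) -172.31510793238084
[-0.127   0.2889  0.034 ]
[0.6113 0.0305 0.    ]
[ 0.6241 -0.0616  0.    ]
[ 0.6368 -0.1537  0.    ]
```

```bash
cat > w.py <<'E'
from h import *
F=[];T=[];J=[]
for i in range(14):
    env.get_image('top'); s=env.observe(); F.append(s['ft_force']);J.append(s['joint_efforts'])
F=np.array(F);J=np.array(J)
print('t',s['time_s'],'F',F.mean(0).round(2),'sd',F.std(0).round(2),'med z',np.median(F[:,2]).round(2),'J',J.mean(0).round(2)[1:3],'sd',J.std(0).round(2)[1:3],'pos',np.round(s['position'],4),'w',round(s['grip_width'],4))
E
python3 -m pendant '[[[0.66,-0.48,0],0,1],[[0.66,-0.48,0],0,1],[[0.66,-0.48,0],0,1],[[0.66,-0.48,0],0,1],[[0.66,-0.48,0],0,1],[[0.66,-0.48,0],0,1],[[0.66,-0.48,0],0,1],[[0.66,-0.48,0],0,1],[[0,0,0],0,1],[[0,0,0],0,1],[[0,0,0],0,1]]' 40; python3 w.py
```

```text
time_s: 11.35
position: [0.5998, 0.0347, 0.2071]
tool_rot: [[0.139, -0.001, 0.99], [-0.99, 0.0, 0.139], [-0.0, -1.0, -0.001]]
ft_force: [0.2, 0.4, 0.1]
grip_width: 0.0852
t 12.05 F [ 0.07  0.09 -0.02] sd [0.44 0.51 0.54] med z -0.17 J [-50.33 -23.15] sd [0.28 0.03] pos [0.6    0.0346 0.2076] w 0.0856
```

```bash
python3 -m pendant '[[[0,0,-0.9],0,1],[[0,0,-0.9],0,1],[[0,0,-0.9],0,1],[[0,0,-0.9],0,1],[[0,0,-0.9],0,1],[[0,0,-0.6],0,1],[[0,0,-0.4],0,1],[[0,0,-0.2],0,1],[[0,0,0],0,1]]' 40; python3 -m pendant '[[[0,0,0],0,0.85],[[0,0,0],0,0.78],[[0,0,0],0,0.72],[[0,0,0],0,0.6],[[0,0,0],0,0.3],[[0,0,0],0,0],[[0,0,0],0,0],[[0,0,0],0,0]]' 40
```

```text
time_s: 12.8
position: [0.5995, 0.0346, 0.0355]
tool_rot: [[0.139, -0.002, 0.99], [-0.99, 0.0, 0.139], [-0.001, -1.0, -0.002]]
ft_force: [-0.2, -0.1, 0.1]
grip_width: 0.0854
time_s: 13.47
position: [0.6003, 0.0345, 0.0381]
tool_rot: [[0.139, 0.002, 0.99], [-0.99, -0.0, 0.139], [0.001, -1.0, 0.002]]
ft_force: [-1.8, 0.1, 6.1]
grip_width: 0.0597
```

Run:
```python
from h import *
snap('side','6');crop('side','6',270,130,430,260,5)
```

```text
(no output)
```

View pics/side6c.png

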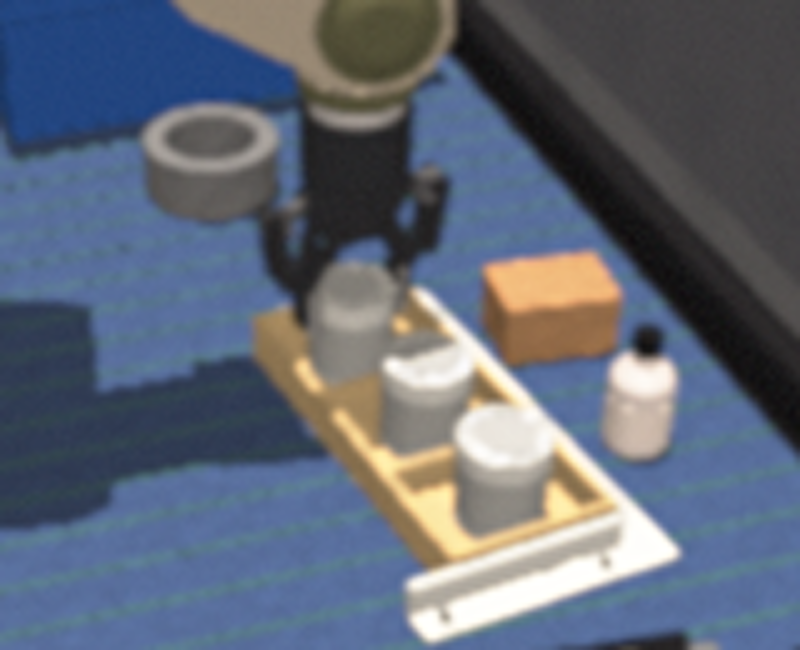

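```bash
python3 -m pendant '[[[0,0,0.1],0,0],[[0,0,0.2],0,0],[[0,0,0.3],0,0],[[0,0,0.4],0,0],[[0,0,0.4],0,0],[[0,0,0.2],0,0],[[0,0,0],0,0],[[0,0,0],0,0],[[0,0,0],0,0],[[0,0,0],0,0]]' 40; python3 w.py; python3 -c "
from h import *
snap('side','7');crop('side','7',270,130,430,260,5)"
```

```text
time_s: 14.35
position: [0.5997, 0.0346, 0.0839]
tool_rot: [[0.139, -0.001, 0.99], [-0.99, 0.0, 0.139], [-0.0, -1.0, -0.001]]
ft_force: [-0.2, -0.3, -2.1]
grip_width: 0.0597
t 15.05 F [-0.08 -0.32 -1.77] sd [0.51 0.48 0.44] med z -1.63 J [-53.68 -19.96] sd [0.06 0.01] pos [0.6    0.0346 0.0846] w 0.0599
```

View pics/side7c.png

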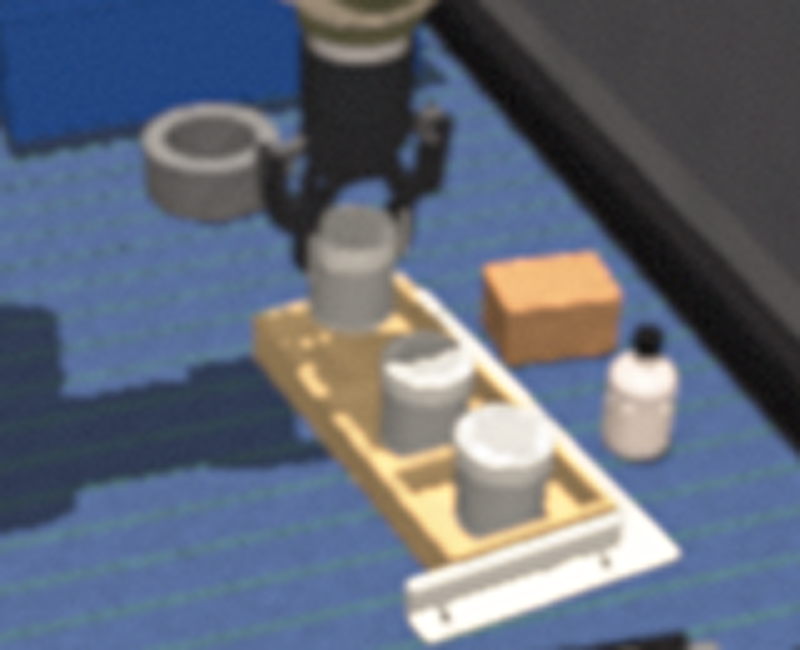

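```bash
python3 -m pendant '[[[0,0,-0.3],0,0],[[0,0,-0.5],0,0],[[0,0,-0.4],0,0],[[0,0,-0.1],0,0],[[0,0,-0.07],0,0],[[0,0,-0.07],0,0],[[0,0,-0.06],0,0],[[0,0,-0.03],0,0],[[0,0,-0.02],0,0],[[0,0,0],0,0]]' 40
```

```text
time_s: 15.93
position: [0.6001, 0.0345, 0.0383]
tool_rot: [[0.139, 0.0, 0.99], [-0.99, -0.0, 0.139], [0.0, -1.0, 0.0]]
ft_force: [1.0, -0.4, -1.9]
grip_width: 0.0597
```

```bash
python3 -m pendant '[[[0,0,-0.03],0,0],[[0,0,0],0,0]]' 40;python3 -m pendant '[[[0,0,-0.03],0,0],[[0,0,0],0,0]]' 40
```

```text
time_s: 16.1
position: [0.6002, 0.0346, 0.0381]
tool_rot: [[0.139, 0.001, 0.99], [-0.99, -0.0, 0.139], [0.0, -1.0, 0.001]]
ft_force: [-3.0, 0.1, 4.0]
grip_width: 0.0598
time_s: 16.27
position: [0.6002, 0.0345, 0.0381]
tool_rot: [[0.139, 0.001, 0.99], [-0.99, -0.0, 0.139], [0.001, -1.0, 0.001]]
ft_force: [-4.8, 0.0, 11.1]
grip_width: 0.0595
```

```bash
python3 -m pendant '[[[0,0,0],0,0.74],[[0,0,0],0,0.8],[[0,0,0],0,0.9],[[0,0,0],0,1],[[0,0,0],0,1],[[0,0,0.3],0,1],[[0,0,0.7],0,1],[[0,0,0.8],0,1],[[0,0,0.8],0,1],[[0,0,0],0,1]]' 40; python3 -m pendant '[[[0.16,-0.79,0],0,1],[[0.16,-0.79,0],0,1],[[0.16,-0.79,0],0,1],[[0.16,-0.79,0],0,1],[[0,0,0],0,1],[[0,0,0],0,1],[[0,0,0],0,1]]' 40; python3 w.py; python3 -c "
from h import *
snap('side','8');crop('side','8',270,130,430,260,5)"
```

```text
time_s: 17.1
position: [0.6021, 0.0344, 0.1197]
tool_rot: [[0.139, 0.009, 0.99], [-0.99, -0.001, 0.139], [0.002, -1.0, 0.008]]
ft_force: [0.4, -0.2, 0.3]
grip_width: 0.0854
time_s: 17.68
position: [0.619, -0.0598, 0.1143]
tool_rot: [[0.139, -0.0, 0.99], [-0.99, 0.0, 0.139], [-0.0, -1.0, -0.0]]
ft_force: [-0.2, -0.0, 0.2]
grip_width: 0.0856
t 18.3833 F [-0.21  0.12  0.26] sd [0.45 0.57 0.52] med z 0.34 J [-54.08 -20.96] sd [0.09 0.03] pos [ 0.6192 -0.0602  0.1143] w 0.0853
```

View pics/side8c.png

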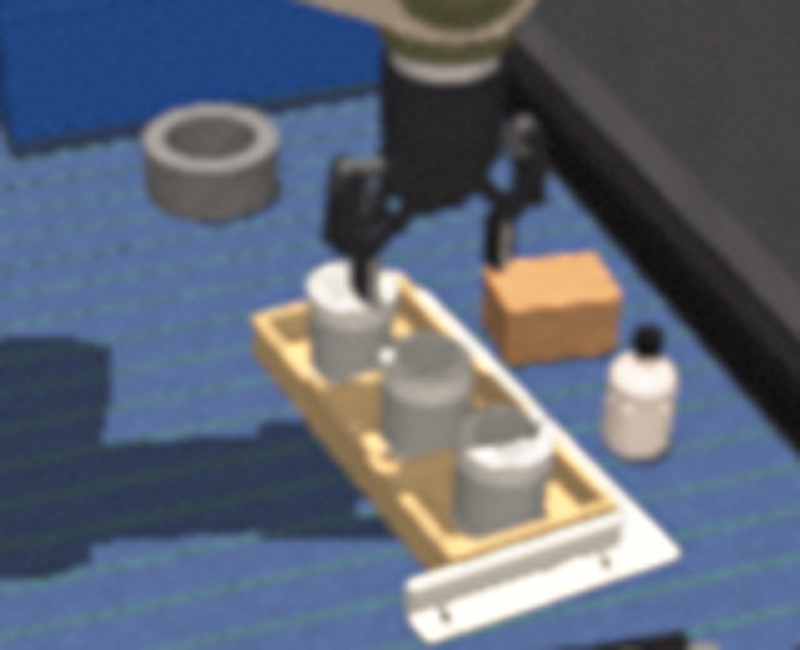

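```bash
python3 -m pendant '[[[0,0,-0.9],0,1],[[0,0,-0.9],0,1],[[0,0,-0.4],0,1],[[0,0,-0.27],0,1],[[0,0,-0.1],0,1],[[0,0,0],0,0.85],[[0,0,0],0,0.78],[[0,0,0],0,0.72],[[0,0,0],0,0.5],[[0,0,0],0,0],[[0,0,0],0,0],[[0,0,0],0,0]]' 40; python3 -m pendant '[[[0,0,0.1],0,0],[[0,0,0.2],0,0],[[0,0,0.3],0,0],[[0,0,0.4],0,0],[[0,0,0.4],0,0],[[0,0,0.2],0,0],[[0,0,0],0,0],[[0,0,0],0,0],[[0,0,0],0,0],[[0,0,0],0,0]]' 40; python3 w.py
```

```text
time_s: 19.43
position: [0.6195, -0.0604, 0.0387]
tool_rot: [[0.139, 0.001, 0.99], [-0.99, -0.001, 0.139], [0.001, -1.0, 0.001]]
ft_force: [-2.5, 0.0, 5.1]
grip_width: 0.0594
time_s: 20.27
position: [0.6189, -0.0601, 0.0845]
tool_rot: [[0.139, -0.001, 0.99], [-0.99, 0.0, 0.139], [-0.001, -1.0, -0.001]]
ft_force: [1.4, 0.3, -3.6]
grip_width: 0.0592
t 20.9667 F [ 0.05  0.03 -3.57] sd [0.28 0.53 0.5 ] med z -3.63 J [-56.89 -21.08] sd [0.06 0.02] pos [ 0.6192 -0.0602  0.0852] w 0.0594
```

```bash
python3 -m pendant '[[[0,0,-0.3],0,0],[[0,0,-0.5],0,0],[[0,0,-0.4],0,0],[[0,0,-0.1],0,0],[[0,0,-0.07],0,0],[[0,0,-0.07],0,0],[[0,0,-0.06],0,0],[[0,0,-0.03],0,0],[[0,0,-0.02],0,0],[[0,0,0],0,0]]' 40; python3 -m pendant '[[[0,0,-0.02],0,0],[[0,0,0],0,0]]' 40;python3 -m pendant '[[[0,0,-0.02],0,0],[[0,0,0],0,0]]' 40
```

```text
time_s: 21.8
position: [0.6193, -0.0603, 0.0389]
tool_rot: [[0.139, 0.0, 0.99], [-0.99, -0.0, 0.139], [0.0, -1.0, 0.0]]
ft_force: [0.4, 0.1, -2.8]
grip_width: 0.0591
time_s: 21.97
position: [0.6194, -0.0602, 0.0387]
tool_rot: [[0.139, 0.001, 0.99], [-0.99, -0.0, 0.139], [0.0, -1.0, 0.001]]
ft_force: [-1.5, 0.9, 1.1]
grip_width: 0.0594
time_s: 22.13
position: [0.6194, -0.0603, 0.0387]
tool_rot: [[0.139, 0.001, 0.99], [-0.99, -0.0, 0.139], [0.001, -1.0, 0.001]]
ft_force: [-4.0, 1.2, 6.8]
grip_width: 0.0593
```

```bash
python3 -m pendant '[[[0,0,0],0,0.74],[[0,0,0],0,0.8],[[0,0,0],0,0.9],[[0,0,0],0,1],[[0,0,0],0,1],[[0,0,0.3],0,1],[[0,0,0.7],0,1],[[0,0,0.8],0,1],[[0,0,0.8],0,1],[[0,0,0],0,1]]' 40; python3 -m pendant '[[[0.13,-0.75,0],0,1],[[0.13,-0.75,0],0,1],[[0.13,-0.75,0],0,1],[[0.13,-0.75,0],0,1],[[0,0,0],0,1],[[0,0,0],0,1],[[0,0,0],0,1]]' 40; python3 w.py
```

```text
time_s: 22.97
position: [0.6213, -0.0608, 0.1211]
tool_rot: [[0.139, 0.009, 0.99], [-0.99, -0.003, 0.139], [0.004, -1.0, 0.008]]
ft_force: [0.4, 0.7, 1.4]
grip_width: 0.0852
time_s: 23.55
position: [0.6346, -0.1497, 0.1155]
tool_rot: [[0.139, -0.0, 0.99], [-0.99, 0.0, 0.139], [-0.0, -1.0, -0.0]]
ft_force: [-0.0, -0.0, 0.4]
grip_width: 0.0856
t 24.25 F [-0.01 -0.1   0.04] sd [0.59 0.65 0.32] med z 0.15 J [-57.   -21.64] sd [0.11 0.03] pos [ 0.6348 -0.1502  0.1155] w 0.0854
```

```bash
python3 -m pendant '[[[0,0,-0.9],0,1],[[0,0,-0.9],0,1],[[0,0,-0.4],0,1],[[0,0,-0.3],0,1],[[0,0,-0.1],0,1],[[0,0,0],0,0.85],[[0,0,0],0,0.78],[[0,0,0],0,0.72],[[0,0,0],0,0.5],[[0,0,0],0,0],[[0,0,0],0,0],[[0,0,0],0,0]]' 40; python3 -m pendant '[[[0,0,0.1],0,0],[[0,0,0.2],0,0],[[0,0,0.3],0,0],[[0,0,0.4],0,0],[[0,0,0.4],0,0],[[0,0,0.2],0,0],[[0,0,0],0,0],[[0,0,0],0,0],[[0,0,0],0,0],[[0,0,0],0,0]]' 40; python3 w.py
```

```text
time_s: 25.25
position: [0.6353, -0.1506, 0.0393]
tool_rot: [[0.139, 0.002, 0.99], [-0.99, -0.001, 0.139], [0.001, -1.0, 0.002]]
ft_force: [-1.6, -0.5, 5.2]
grip_width: 0.0597
time_s: 26.08
position: [0.6345, -0.1501, 0.0848]
tool_rot: [[0.139, -0.001, 0.99], [-0.99, 0.001, 0.139], [-0.001, -1.0, -0.001]]
ft_force: [-0.0, -0.4, -1.1]
grip_width: 0.0594
t 26.7833 F [ 0.15 -0.05 -1.86] sd [0.52 0.46 0.53] med z -2.0 J [-58.75 -21.33] sd [0.07 0.02] pos [ 0.6348 -0.1503  0.0855] w 0.0592
```

Tin C ≈1.9 N, tin A ≈1.8 N, tin B ≈3.7 N: B (the middle one) is full. Setting C down.

```bash
python3 -m pendant '[[[0,0,-0.3],0,0],[[0,0,-0.5],0,0],[[0,0,-0.4],0,0],[[0,0,-0.1],0,0],[[0,0,-0.07],0,0],[[0,0,-0.07],0,0],[[0,0,-0.05],0,0],[[0,0,-0.02],0,0],[[0,0,-0.02],0,0],[[0,0,0],0,0]]' 40; python3 -m pendant '[[[0,0,-0.02],0,0],[[0,0,0],0,0]]' 40;python3 -m pendant '[[[0,0,-0.02],0,0],[[0,0,0],0,0]]' 40
```

```text
time_s: 27.62
position: [0.6349, -0.1503, 0.0398]
tool_rot: [[0.139, 0.0, 0.99], [-0.99, -0.0, 0.139], [0.0, -1.0, 0.0]]
ft_force: [-0.3, -0.4, -1.9]
grip_width: 0.0595
time_s: 27.78
position: [0.635, -0.1503, 0.0393]
tool_rot: [[0.139, 0.001, 0.99], [-0.99, -0.0, 0.139], [0.0, -1.0, 0.001]]
ft_force: [0.9, 0.2, -1.2]
grip_width: 0.0595
time_s: 27.95
position: [0.635, -0.1503, 0.0393]
tool_rot: [[0.139, 0.001, 0.99], [-0.99, -0.0, 0.139], [0.001, -1.0, 0.001]]
ft_force: [-1.3, 1.3, 4.0]
grip_width: 0.059
```

```bash
python3 -m pendant '[[[0,0,0],0,0.74],[[0,0,0],0,0.8],[[0,0,0],0,0.9],[[0,0,0],0,1],[[0,0,0],0,1],[[0,0,0.3],0,1],[[0,0,0.7],0,1],[[0,0,0.8],0,1],[[0,0,0.8],0,1],[[0,0,0],0,1]]' 40; python3 -m pendant '[[[-0.13,0.75,0],0,1],[[-0.13,0.75,0],0,1],[[-0.13,0.75,0],0,1],[[-0.13,0.75,0],0,1],[[0,0,0],0,1],[[0,0,0],0,1],[[0,0,0],0,1]]' 40; python3 -c "
from h import *
snap('side','9');crop('side','9',270,130,430,260,5)"
```

```text
time_s: 28.78
position: [0.6368, -0.151, 0.1223]
tool_rot: [[0.139, 0.008, 0.99], [-0.99, -0.004, 0.139], [0.005, -1.0, 0.008]]
ft_force: [0.5, -0.5, 0.4]
grip_width: 0.0854
time_s: 29.37
position: [0.6194, -0.0608, 0.1166]
tool_rot: [[0.139, 0.0, 0.99], [-0.99, -0.0, 0.139], [0.0, -1.0, 0.0]]
ft_force: [0.1, 0.8, 0.2]
grip_width: 0.0854
```

View pics/side9c.png

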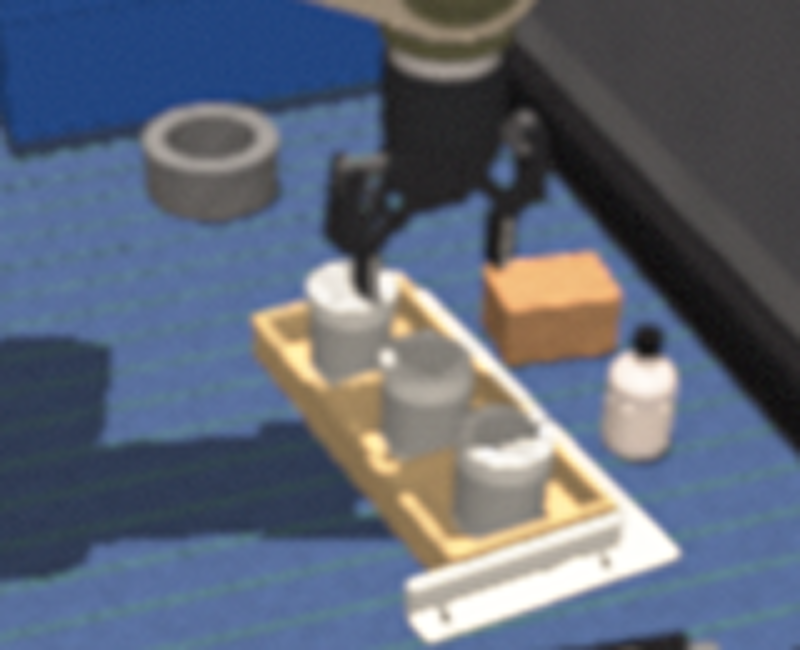

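```bash
python3 -m pendant '[[[0,0,-0.9],0,1],[[0,0,-0.9],0,1],[[0,0,-0.4],0,1],[[0,0,-0.35],0,1],[[0,0,-0.1],0,1],[[0,0,0],0,0.85],[[0,0,0],0,0.78],[[0,0,0],0,0.72],[[0,0,0],0,0.5],[[0,0,0],0,0],[[0,0,0],0,0],[[0,0,0],0,0]]' 40; python3 -m pendant '[[[0,0,0.1],0,0],[[0,0,0.3],0,0],[[0,0,0.6],0,0],[[0,0,0.8],0,0],[[0,0,0.8],0,0],[[0,0,0.8],0,0],[[0,0,0.8],0,0],[[0,0,0.5],0,0],[[0,0,0.2],0,0],[[0,0,0],0,0],[[0,0,0],0,0],[[0,0,0],0,0]]' 40; python3 w.py
```

```text
time_s: 30.42
position: [0.6197, -0.0606, 0.0384]
tool_rot: [[0.139, 0.002, 0.99], [-0.99, -0.001, 0.139], [0.001, -1.0, 0.002]]
ft_force: [-1.6, -1.4, 6.0]
grip_width: 0.059
time_s: 31.42
position: [0.6186, -0.0601, 0.1824]
tool_rot: [[0.139, -0.003, 0.99], [-0.99, 0.001, 0.139], [-0.001, -1.0, -0.003]]
ft_force: [-0.1, 0.9, -3.6]
grip_width: 0.0592
t 32.1167 F [ 0.01 -0.06 -3.72] sd [0.43 0.3  0.51] med z -3.89 J [-55.25 -24.08] sd [0.19 0.05] pos [ 0.6192 -0.0602  0.1839] w 0.059
```

```bash
python3 -m pendant '[[[0,0,0],0,0],[[0,0,0],0,0],[[0,0,0],0,0],[[0,0,0],0,0]]' 40
python3 - <<'E'
from edges import *
snap('top','10');snap('side','10');crop('top','10',255,95,455,235,4);crop('side','10',270,90,430,260,4)
im=cv2.imread('pics/top10.png')[:,:,::-1]
c=lambda u,v:(255+u/4-.375,95+v/4-.375)
for tag in('5','10'):
    im=cv2.imread(f'pics/top{tag}.png')[:,:,::-1]
    r=edge(im,c(545,205),c(568,345),half=3); l=edge(im,c(142,265),c(160,405))
    print(tag,[x.round(2).tolist() for x in l[:2]],l[2:])
a=cv2.imread('pics/top0.png').astype(int);b=cv2.imread('pics/top10.png').astype(int)
for n,(x0,y0,x1,y1) in dict(tape=(180,160,232,206),glue=(345,108,372,136),clamp=(420,138,450,190),driver=(445,230,480,318),mug=(155,285,208,340),carton=(297,105,327,143)).items(): print(n,abs(a-b)[y0:y1,x0:x1].mean().round(2))
print(np.round(env.observe()['qvel'],2))
E
```

```text
time_s: 32.45
position: [0.6192, -0.0603, 0.1839]
tool_rot: [[0.139, 0.0, 0.99], [-0.99, -0.0, 0.139], [0.0, -1.0, 0.0]]
ft_force: [-0.5, 0.7, -4.4]
grip_width: 0.0593
5 [[291.739990234375, 178.4600067138672], [0.11999999731779099, 0.9900000095367432]] (40, np.float32(0.051102273))
10 [[291.5400085449219, 175.27999877929688], [0.11999999731779099, 0.9900000095367432]] (31, np.float32(0.5390345))
tape 23.69
glue 65.45
clamp 18.56
driver 22.37
mug 70.86
carton 40.87
[-0.05 -0.01 -0.06  0.06 -0.02  0.05]
```

View pics/top10c.png

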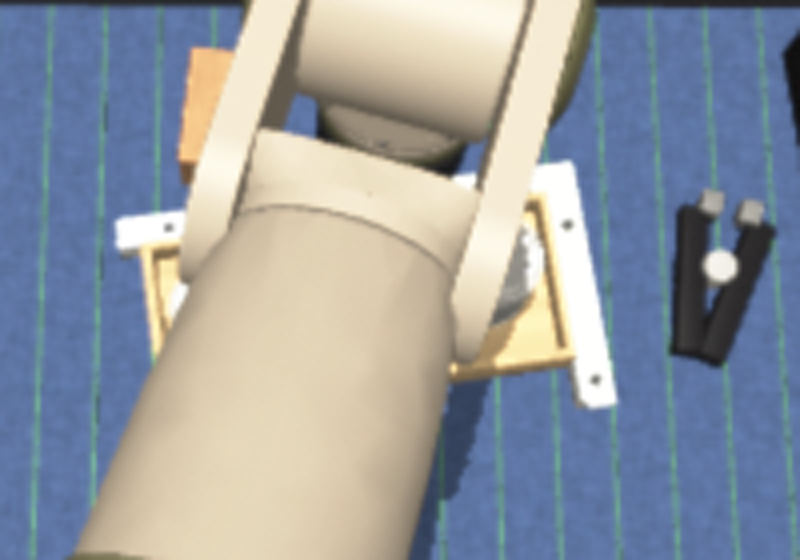

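View pics/side10c.png

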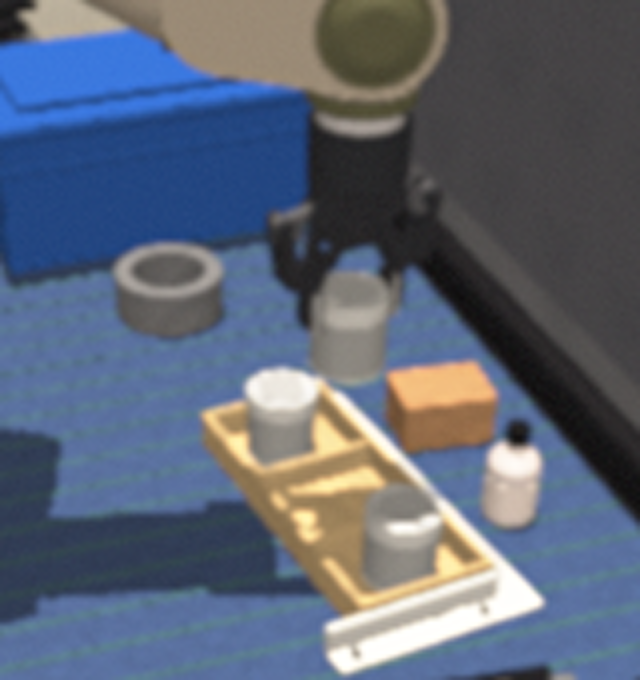

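```bash
python3 -c "
from rig import env
print(env.close_job())"
```

```text
the job is handed in; nothing more can be done
None
```

I pushed the tray flush into the corner, hefted all three tins, and handed the job in holding the full one, the middle tin. Nothing went wrong that I saw, and it took about 32 s of the 72 s.

- **Tray:** I pushed it against the far rail first, then along it into the side rail. The measured tray angle matches the rail to within about 0.1–0.2°. The one tray edge I re-measured in the last top picture had not moved, though the arm partly hid it.
- **Weights:** The three tins pulled about 1.8 N (the one farthest from the corner), 3.7 N (middle) and 1.9 N (nearest the corner). The two lighter tins were lowered until they touched the tray floor before I let go, and both stand upright.
- **Held tin:** It hangs still and upright with its bottom about 15 cm above the cart top. That height is worked out from the tool height, not measured in a picture.
- **Other objects:** The tape, clamp, carton and glue look unmoved by eye. My automatic before/after picture comparison flagged differences for every object, including the mug and driver. I put this down to the arm, its shadow and image noise, so that check proves nothing either way. I did not separately check the mug and driver after the moves; the arm passed about 13 cm above the mug's top and stayed well away from the driver.
- **Forces:** The firmest push against the far rail read about 51 N per horizontal axis, made with the fingertips rather than the gripper body, and is well under the 120 N wrist limit.

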